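Pack the red and blue sample bottles in the divided tray

TASK

Pack the sample tray for dispatch: before touching any bottle, slide the tray's divider to the black marks so that the end with the coloured tabs is long enough for the long bottles. Then lay the red-capped and blue-capped bottles flat in the tray, lengthwise on the stripe of the lane whose tab has the colour of their cap, the long ones between the tabs and the divider, the short ones beyond the divider. Set them down without dropping them, leave the divider at its marks, and leave the yellow-capped bottle and the culture dish alone.

Things in the scene. Friction and masses are not known exactly. Their poses are not given: they have to be found in the camera images.
- tray: Grey open tray fixed to the bench: 262 x 176 mm outside, 250 x 164 inside, floor 6 thick, walls 6 thick, 36 high. Origin: middle of its underside, on the bench; x along its length, from the end with coloured tabs to the plain end; z up. Two lanes run its whole length, each a pale 10 mm stripe on the floor at y = +36 and -36 mm. Black marks (9 x 18 mm) at x = +32 mm on both long rims.
- divider (a joint): Green upright panel 6 mm thick across the whole tray, sliding along it. Value in m: mid plane at tray x = value - 0.032; grows towards the plain end, 0 to 0.10; 0.064 at the black marks. Takes about 3 N, stays where left. On its top at tray y = 0 is a black grip, 12 mm thick along x, 44 wide along y, 36 to 60 mm above the bench; the panel below ends at 36 mm.
- tab_red: Red marker tab, 24 x 34 x 10 mm, fixed on the rim of the tray's -x end wall at the head of one lane. Origin: middle of its underside; axes parallel to the tray's; in the tray's frame at x = -136 mm and y = +36 or -36 mm, z = 36 mm (which side differs from start to start). Its lane's centre line runs from it along +x.
- tab_blue: Blue marker tab, 24 x 34 x 10 mm, fixed on the rim of the tray's -x end wall at the head of one lane. Origin: middle of its underside; axes parallel to the tray's; in the tray's frame at x = -136 mm and y = +36 or -36 mm, z = 36 mm (which side differs from start to start). Its lane's centre line runs from it along +x.
- long_red: Long amber square bottle with a red round screw cap, lying on its side, loose on the bench: 120 mm long, 26 x 26 mm in section. Origin at its middle (half length, 13 mm above what it lies on); x runs along its length towards the cap (the last 18 mm, 25 mm across), z up at the start. About 90 g, a third more or less.
- long_blue: Long amber square bottle with a blue round screw cap, lying on its side, loose on the bench: 120 mm long, 26 x 26 mm in section. Origin at its middle (half length, 13 mm above what it lies on); x runs along its length towards the cap (the last 18 mm, 25 mm across), z up at the start. About 90 g, a third more or less.
- short_red: Short amber square bottle with a red round screw cap, lying on its side, loose on the bench: 64 mm long, 26 x 26 mm in section. Origin at its middle (half length, 13 mm above what it lies on); x runs along its length towards the cap (the last 18 mm, 25 mm across), z up at the start. About 50 g, a third more or less.
- short_blue: Short amber square bottle with a blue round screw cap, lying on its side, loose on the bench: 64 mm long, 26 x 26 mm in section. Origin at its middle (half length, 13 mm above what it lies on); x runs along its length towards the cap (the last 18 mm, 25 mm across), z up at the start. About 50 g, a third more or less.
- long_yellow: Long amber square bottle with a yellow round screw cap, lying on its side, loose on the bench: 120 mm long, 26 x 26 mm in section. Origin at its middle (half length, 13 mm above what it lies on); x runs along its length towards the cap (the last 18 mm, 25 mm across), z up at the start. About 90 g, a third more or less. Leave it alone.
- dish: Closed culture dish, pale blue with a pink spot, 63 mm across and 17 mm high, loose on the bench. Origin at the middle of its underside. Leave it alone.
Mind the look-alikes: they are no part of the job. Leave any green look-alike of the long_red alone.

How it is judged:
On the way:
1. the divider is slid to the black marks (within about 14 mm) while the four bottles are still where they were (value of joint divider between 0.05 and 0.078 m and distance of each of long_red, long_blue, short_red, short_blue from where it was at the start of the episode below 0.04 m), for 0.2 s.
At the end, for the whole second after the job is handed in: Divider within about 14 mm of the marks. Each red or blue bottle flat on the tray floor, along the tray within 0.2 rad, its middle within 15 mm of the stripe of its colour's lane; long ones between tabs and divider, short ones beyond it; all at rest and released (value of joint divider between 0.05 and 0.078 m and x of long_red in the frame of tab_red between 0.065 and 0.118 m and y of long_red in the frame of tab_red between -0.015 and 0.015 m and z of each of long_red, long_blue, short_red, short_blue in the frame of tray below 0.024 m and angle between the x axis of each of long_red, long_blue, short_red, short_blue and the x axis of tray, either way round below 0.2 rad and linear speed of each of long_red, long_blue, short_red, short_blue below 0.02 m/s and x of long_blue in the frame of tab_blue between 0.065 and 0.118 m and y of long_blue in the frame of tab_blue between -0.015 and 0.015 m and x of short_red in the frame of tab_red between 0.19 and 0.236 m and y of short_red in the frame of tab_red between -0.015 and 0.015 m and x of short_blue in the frame of tab_blue between 0.19 and 0.236 m and y of short_blue in the frame of tab_blue between -0.015 and 0.015 m); the robot touches nothing.
It fails at once if the yellow-capped bottle is disturbed (moved more than 25 mm) (distance of long_yellow from where it was at the start of the episode above 0.025 m).
It fails at once if the culture dish is disturbed (moved more than 25 mm) (distance of dish from where it was at the start of the episode above 0.025 m).
It fails at once if a bottle is dropped (falls free of the fingers by more than about 3 cm) ((linear speed of long_red above 0.8 m/s and contact force between the fingers and long_red below 0.05 N) or (linear speed of long_blue above 0.8 m/s and contact force between the fingers and long_blue below 0.05 N) or (linear speed of short_red above 0.8 m/s and contact force between the fingers and short_red below 0.05 N) or (linear speed of short_blue above 0.8 m/s and contact force between the fingers and short_blue below 0.05 N)).
It also fails if it takes over 128 s, if anything falls off the work surface, if the arm or the gripper's body presses on something with over 40 N, if the wrist force passes 120 N, or if a joint passes its speed limit or range.

ROBOT

A 7-joint arm with a two-finger parallel gripper is mounted at the origin on the work surface. World frame = base frame: x ahead of the robot, y to its left, z up, the work surface at z = 0. Lengths are in m, angles in rad, forces in N, time in s.
With the tool pointing down it reaches from about 0.4 to 0.85 m from the base axis. Payload 10.4 kg.
Tool frame: the origin (TCP) lies between the finger pads; the fingertips stand 19 mm ahead of it and the grasp point (between the pads) is the TCP; z points along the fingers, x is the direction in which the jaws open and shut, and the axes are right-handed (so a half turn about z gives the same grasp; the last joint's range is limited). The gripper opens to 87 mm and grips with 3 to 60 N. Pads are 19 mm wide; open, the fingers measure 117 mm over their backs; the gripper's body (75 mm by 190 mm) begins 51 mm behind the grasp point.
Start: joints at [-0.023, 0.332, -0.065, 1.46, 0.022, 1.35, -0.088], TCP at [0.625, 0, 0.242] pointing down, gripper open.
Joint ranges: [-2.6, 2.6], [-0.5, 2.12], [-1.47, 1.34], [0.16, 2.42], [-1.27, 4.41], [0.06, 2.06], [-2.6, 2.6]. Speed limits (rad/s): [2.22, 2.22, 2.79, 2.79, 3.14, 3.14, 3.14].

INTERFACE

Orientations are given as a unit quaternion [x, y, z, w].
In Python, from bench import * gives the robot as it stands.
- The arm moves only by the tool step_arm, never from a script. Its argument "commands" is a list of rows, each a list of 6 numbers: the shift along the tool's x, y, z in m, then the turn, a rotation vector about the tool's x, y, z in rad. In form: [[tx, ty, tz, rx, ry, rz], ...]. A call has 1 to 12 rows; each row shifts and turns the commanded pose from where the row before left it, along the tool's axes as they then stand; what a row does not reach is not made up. A row lasts 1/10 s, in which the tool goes at most 50 mm and 8.59 degrees, less where a joint would pass 70% of its speed; a pose out of reach is approached as far as the arm can. A call with a gripper value outside its range is refused whole. "gripper" is the opening, from 0 (shut) to 1 (fully open), set as the call begins (left out, the last holds). The fingers move at their own pace and stop on an object; "grip_force" is the grip in N (left out, the last holds). Time passes only in rows, so rows that do not move let the fingers close. It gives the time, the measured TCP pose, the force and the opening at its end, in the units of the state.
- read_state(): the state, without advancing time (a new reading comes with each control period).
- camera(name): name is "scene" or "side" or "wrist"; returns the picture (400x640x3 uint8, red, green, blue); there is no depth.
- get_calibration(name): a dict with "fx", "fy", "cx", "cy" (pixels), "R" (3x3) and "t" (3): a world point X has camera coordinates R X + t. Camera axes: x right, y down, z forward; pixel columns grow to the right and rows downward; lengths in m; the calibration is good to about 2 mm. A picture is of the moment at which its call begins: read the wrist's pose just before it. get_calibration takes no time and is no camera call; for the wrist camera it gives the pose at the moment of the call.
- close_job(): hands the job in, once; it reports no verdict.
The state is a dict: "time": time; "joint_positions": joint angles; "joint_vel": joint speeds; "joint_torque": joint torques, N m; "ee_pos": TCP position; "eef_rot": TCP orientation; "ft_force": force on the tool from outside, world axes, zero at the start; "torque": the same for the moment, N m; "width": finger opening in m.
Only numpy, scipy, OpenCV 4.12 (cv2) and the standard library are available. Lean on these libraries where they do the work, as an engineer would, in place of code of your own. Each camera call takes 0.05 s, during which the arm holds its last target. There are 200 camera calls.

## Working session

There is one attempt and no reset: what is moved stays moved. The work goes in short steps, Python scripts to look and compute and a tool call to move; the robot and the scene stay as the last step left them, time stands still between calls to the robot, and variables do not carry over. Pictures are saved under pics/ and viewed, on a budget of 14 in all, crops included, one or two more only if the job needs it, and the job is handed in when it is done.

Besides the shell and the picture viewer there is one more tool, called after "Request:" by a JSON object that holds its "method" and its "body". step_arm: Moves the arm, as the interface text tells. Its arguments: {"type":"object","properties":{"commands":{"type":"array","items":{"type":"array","items":{"type":"number"}}},"gripper":{"type":"number"},"grip_force":{"type":"number"}},"required":["commands"]}

```bash
mkdir -p pics; ls; python3 - <<'E'
from bench import *
import cv2
s=read_state();print({k:np.round(v,3) if not isinstance(v,float) else v for k,v in s.items()} if 'np' in globals() else s)
for n in("scene","side"):
    cv2.imwrite(f"pics/{n}0.png",camera(n)[:,:,::-1]);print(n,get_calibration(n))
E
```

```text
pics
{'time': 0.0, 'joint_positions': array([-0.02256467,  0.33289159, -0.06472575,  1.46094093,  0.02157786,
        1.34987158, -0.08848269]), 'joint_vel': array([-2.62118885e-03, -2.79600000e-03,  7.52520266e-05, -1.48497954e-03,
       -1.33059644e-03, -9.53558477e-04, -4.69818568e-04]), 'joint_torque': array([-1.20520472e-04, -6.23245955e+01,  2.44190963e-02, -3.89891267e+01,
       -6.13984605e-02,  3.97891912e-02,  1.87085252e-04]), 'ee_pos': array([ 6.24646664e-01, -3.54398082e-06,  2.40741834e-01]), 'eef_rot': array([ 9.99999749e-01,  1.12197474e-05, -7.08307819e-04,  1.71249892e-05]), 'ft_force': array([-0.33283318, -0.63690806, -0.54364204]), 'torque': array([-0.02386042,  0.05706514, -0.00716602]), 'width': 0.08700838224325834}
scene {'fx': 515.7066100410892, 'fy': 515.7066100410892, 'cx': 315.0799274191851, 'cy': 203.13280250646514, 'R': array([[-0.81963539,  0.57287827,  0.00288283],
       [ 0.37072701,  0.53423405, -0.75970748],
       [-0.43676002, -0.6216144 , -0.65025858]]), 't': array([ 0.50629957, -0.17284774,  1.3457466 ])}
side {'fx': 425.4562796925445, 'fy': 425.4562796925445, 'cx': 322.5465367761598, 'cy': 197.33967995363898, 'R': array([[ 0.99750072, -0.06965775, -0.01183663],
       [-0.05185781, -0.60798054, -0.79225654],
       [ 0.04799037,  0.79089029, -0.61007333]]), 't': array([-0.60482262,  0.05979957,  1.11396382])}
```

View pics/scene0.png

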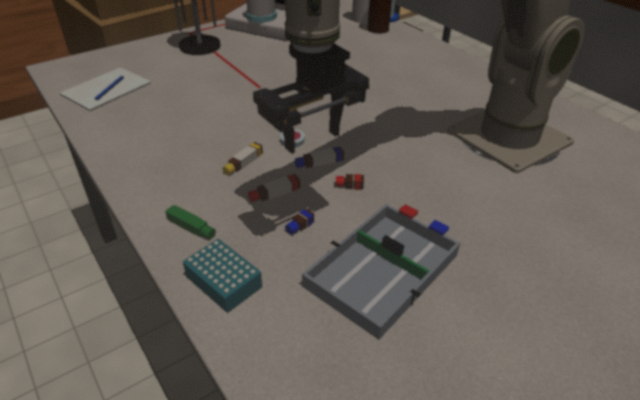

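View pics/side0.png

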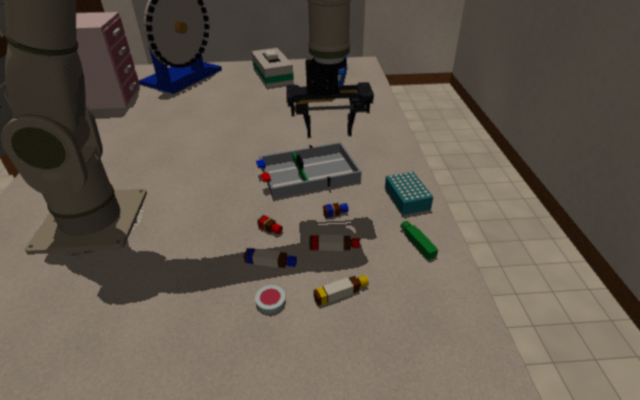

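Scene view: tray around (380,265), with the red tab at (408,211) and the blue tab at (439,228). Bottles: long red (275,188), long blue (320,158), short red (350,181), short blue (300,221), yellow (243,158). Others: the green look-alike (190,221), dish (293,136) and rack (222,272). In the side view the tray is at (308,170). Next I'll crop close in and measure blobs.

```bash
cat > h.py <<'E'
from bench import *
import numpy as np, cv2
from scipy.spatial.transform import Rotation as Rn
def ray(c,u,v,z):
    "pixel (u,v) onto world plane at height z"
    d=c["R"].T@np.array([(u-c["cx"])/c["fx"],(v-c["cy"])/c["fy"],1]); o=-c["R"].T@c["t"]
    return o+d*(z-o[2])/d[2]
def proj(c,X):
    p=c["R"]@np.asarray(X)+c["t"]; return p[0]/p[2]*c["fx"]+c["cx"],p[1]/p[2]*c["fy"]+c["cy"]
HUE=dict(red=[(0,8),(172,180)],blue=[(112,130)],yellow=[(20,32)],green=[(50,75)])
def mask(im,col,s=130,v=40):
    h=cv2.cvtColor(im,cv2.COLOR_RGB2HSV); m=np.zeros(h.shape[:2],np.uint8)
    for a,b in HUE[col]: m|=cv2.inRange(h,(a,s,v),(b,255,255))
    return m
def blobs(im,col,c,z,amin=12,**k):
    n,_,st,ce=cv2.connectedComponentsWithStats(mask(im,col,**k))
    return [(st[i,4],ce[i].round(1),ray(c,*ce[i],z)[:2].round(4)) for i in range(1,n) if st[i,4]>=amin]
E
python3 - <<'E'
from h import *
for n in("scene","side"):
    im=cv2.imread(f"pics/{n}0.png")[:,:,::-1];c=get_calibration(n)
    for col in HUE:
        for b in blobs(im,col,c,.013):
            if b[1][1]>115: print(n,col,*b)
a=cv2.imread("pics/scene0.png")[120:340,160:480];b=cv2.imread("pics/side0.png")[135:325,230:450]
a=cv2.resize(a,(800,550),interpolation=cv2.INTER_CUBIC);b=cv2.resize(b,(660,570),interpolation=cv2.INTER_CUBIC)
cv2.imwrite("pics/ca.png",a);cv2.imwrite("pics/cb.png",b)
E
```

```text
scene red 19 [296.1 135.1] [ 0.463  -0.3069]
scene red 89 [357.7 180.8] [ 0.4516 -0.0673]
scene red 58 [293.8 181.7] [ 0.5736 -0.1479]
scene red 79 [340.1 180.5] [ 0.4843 -0.0911]
scene red 68 [253.8 195.1] [ 0.6728 -0.1581]
scene red 134 [408.  210.8] [0.428  0.0756]
scene blue 18 [299.6 161.4] [ 0.5192 -0.2059]
scene blue 57 [306.8 214.4] [ 0.6124 -0.0383]
scene blue 83 [293.1 226.1] [ 0.6562 -0.0244]
scene blue 129 [438.5 226.7] [0.4103 0.1484]
scene yellow 46 [256.7 146.9] [ 0.5732 -0.3178]
scene yellow 81 [229.  167.8] [ 0.6704 -0.2794]
side red 80 [265.2 176.6] [0.4489 0.1428]
side red 88 [262.3 221.4] [ 0.4488 -0.0576]
side red 105 [276.  228.3] [ 0.4841 -0.0867]
side red 96 [314.8 242.4] [ 0.5778 -0.1453]
side red 85 [355.4 242.7] [ 0.6745 -0.1543]
side red 226 [269.7 296.3] [ 0.4746 -0.3001]
side blue 61 [261.  163.1] [0.4335 0.2162]
side blue 63 [329.4 210.2] [ 0.6227 -0.0273]
side blue 51 [344.  207.5] [ 0.6618 -0.0191]
side blue 71 [249.5 255.7] [ 0.4244 -0.1774]
side blue 85 [291.  260.7] [ 0.5203 -0.2009]
side yellow 102 [363.2 280.6] [ 0.6757 -0.2732]
side yellow 122 [322.3 295.1] [ 0.5847 -0.3057]
side green 20 [294.3 155.2] [0.5355 0.253 ]
side green 29 [303.4 174.3] [0.5605 0.1447]
side green 382 [420.1 238.4] [ 0.8316 -0.1522]
```

View pics/cb.png

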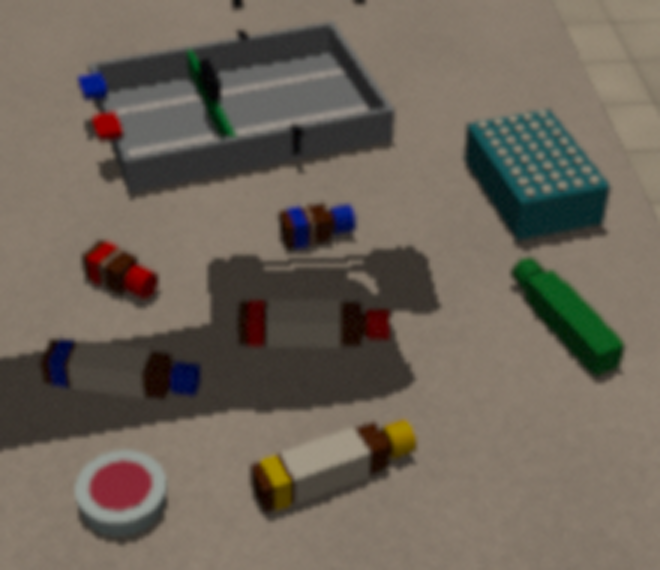

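View pics/ca.png

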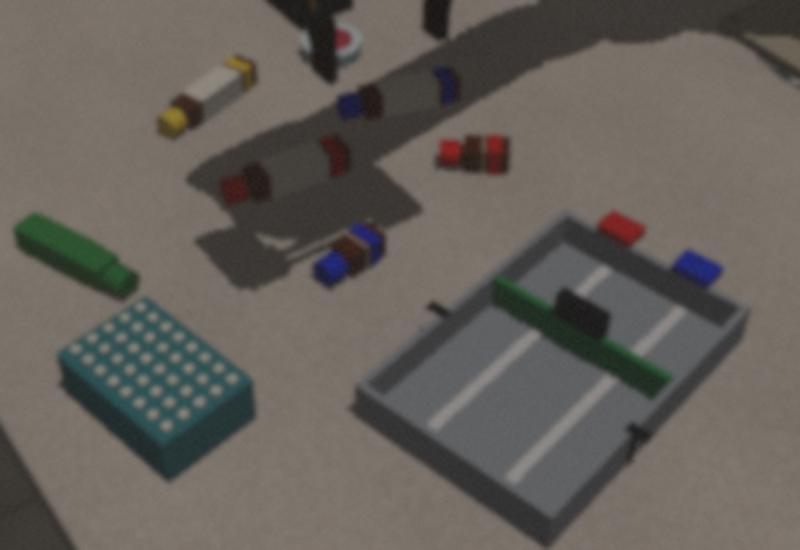

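Identity is clear: each bottle has its cap at the narrow end and a same-colour band near the base. The green bottle (570,315 in the side crop) is the look-alike, and the yellow one and the dish stay untouched. Next I'll triangulate the tabs and look through the wrist camera.

```bash
cat >> h.py <<'E'
def tri(p,q,c1,c2):
    A=[];b=[]
    for (u,v),c in((p,c1),(q,c2)):
        P=np.c_[c["R"],c["t"]]; x=(u-c["cx"])/c["fx"]; y=(v-c["cy"])/c["fy"]
        for r in(x*P[2]-P[0],y*P[2]-P[1]): A.append(r[:3]);b.append(-r[3])
    return np.linalg.lstsq(np.array(A),np.array(b),rcond=None)[0]
E
python3 - <<'E'
from h import *
a,b=get_calibration("scene"),get_calibration("side")
P=dict(tabred=((408,210.8),(265.2,176.6)),tabblue=((438.5,226.7),(261,163.1)),lr_cap=((253.8,195.1),(355.4,242.7)),lr_band=((293.8,181.7),(314.8,242.4)),lb_cap=((299.6,161.4),(291,260.7)),sr_cap=((340.1,180.5),(276,228.3)),sr_band=((357.7,180.8),(262.3,221.4)),sb_cap=((293.1,226.1),(344,207.5)),sb_band=((306.8,214.4),(329.4,210.2)),y_cap=((229,167.8),(363.2,280.6)))
for k,(p,q) in P.items(): print(k,tri(p,q,a,b).round(4))
w=get_calibration("wrist");print(w, read_state()["ee_pos"])
cv2.imwrite("pics/w0.png",camera("wrist")[:,:,::-1])
E
```

```text
tabred [0.4537 0.0986 0.0429]
tabblue [0.4382 0.169  0.0435]
lr_cap [ 0.6739 -0.1561  0.0148]
lr_band [ 0.5764 -0.1461  0.0146]
lb_cap [ 0.5206 -0.2034  0.0152]
sr_cap [ 0.4848 -0.0893  0.0148]
sr_band [ 0.4517 -0.064   0.0167]
sb_cap [ 0.6598 -0.0218  0.0161]
sb_band [ 0.6194 -0.0327  0.0191]
y_cap [ 0.6738 -0.2755  0.0164]
{'fx': 293.9658638061637, 'fy': 293.9658638061637, 'cx': 323.91817915270315, 'cy': 200.17534320602317, 'R': array([[ 9.99998958e-01, -2.98234833e-05, -1.44316875e-03],
       [ 3.93222561e-04, -9.56346604e-01,  2.92234527e-01],
       [-1.38888498e-03, -2.92234791e-01, -9.56345596e-01]]), 't': array([-0.62521327, -0.03664063,  0.39144191])} [6.24682817e-01 2.95138820e-05 2.40838489e-01]
```

View pics/w0.png

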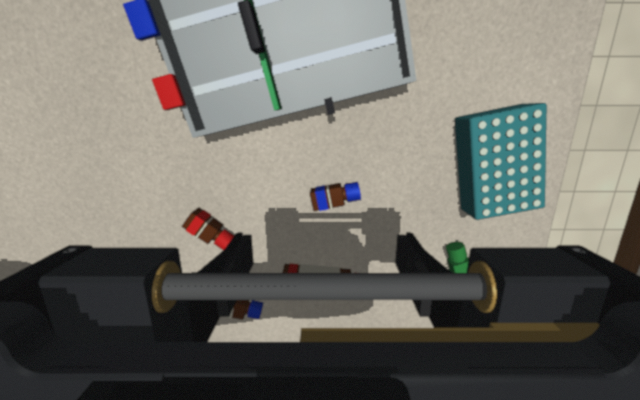

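```bash
python3 - <<'E'
from h import *
im=cv2.imread("pics/w0.png")[:,:,::-1];w=get_calibration("wrist")
for col in("red","blue"):
    for b in blobs(im,col,w,.045): print(col,*b)
m=mask(im,"green",90);m[:,400:]=0
p=cv2.findNonZero(m)[:,0];print(len(p),p.mean(0),"green tops@.036",ray(w,*p.mean(0),.036))
# dark mark
g=im.max(2)[85:125,315:345]
ys,xs=np.where(g<60);print("mark px",xs.mean()+315,ys.mean()+85,len(xs),ray(w,xs.mean()+315,ys.mean()+85,.034))
g=im.max(2)[0:55,230:275]; ys,xs=np.where(g<50);print("grip",xs.mean()+230,ys.mean(),ray(w,xs.mean()+230,ys.mean(),.055))
# stripes: pale
v=im.min(2)
for box in((60,100,205,250),(35,70,285,395)):
    y0,y1,x0,x1=box;s=v[y0:y1,x0:x1].astype(float);ys,xs=np.where(s>np.percentile(s,88));print([ray(w,x+x0,ys[xs==x].mean()+y0,.006)[:2].round(4) for x in(3,(x1-x0)//2,x1-x0-4) if (xs==x).any()])
# tray-frame prediction
yaw=np.radians(12.4);R=np.array([[np.cos(yaw),-np.sin(yaw)],[np.sin(yaw),np.cos(yaw)]]);o=np.array([.5788,.163])
for q,z in(((32,-85),.036),((131,-88),.036),((-131,-88),.036),((-32,0),.06),((100,-36),.006),((-100,-36),.006)):
    X=o+R@(np.array(q)/1e3);print(q,X.round(4),np.round(proj(w,[*X,z]),1))
E
```

```text
red 762 [168.4  91.4] [0.4567 0.099 ]
red 309 [197. 222.] [ 0.4686 -0.0526]
red 252 [223.5 239.2] [ 0.4991 -0.0757]
red 88 [292.4 268.1] [ 0.5844 -0.1167]
blue 930 [141.4  18.7] [0.44   0.1684]
blue 225 [352.  191.5] [ 0.659  -0.0134]
blue 223 [321.1 198. ] [ 0.6219 -0.0216]
blue 187 [254.4 309.3] [ 0.5308 -0.1798]
416 [268.99759615  78.39663462] green tops@.036 [0.56496183 0.11294774 0.036     ]
mark px 329.3370786516854 106.19101123595506 89 [0.63151352 0.08385015 0.034     ]
grip 253.25407925407924 29.01864801864802 [0.55510954 0.15669838 0.055     ]
[array([0.4857, 0.1062]), array([0.5092, 0.1122]), array([0.5324, 0.1179])]
[array([0.5829, 0.1287])]
(32, -85) [0.6283 0.0869] [326.5 103.4]
(131, -88) [0.7256 0.1052] [414.5  85.9]
(-131, -88) [0.4698 0.0489] [190.2 137.7]
(-32, 0) [0.5475 0.1561] [244.4  28.3]
(100, -36) [0.6842 0.1493] [374.6  47.3]
(-100, -36) [0.4889 0.1064] [210.6  86.9]
```

Request:
{"method": "step_arm", "body": {"commands": [[0,0,0,0,0,-0.115],[0,0,0,0,0,-0.115],[-0.008,-0.043,0,0,0,0],[-0.008,-0.043,0,0,0,0],[0,0,0,0,0,0],[0,0,0,0,0,0]]}}

```text
time: 0.75
ee_pos: [0.5895, 0.0812, 0.2416]
eef_rot: [0.993, 0.116, -0.0, 0.0]
ft_force: [0.3, -1.0, -0.2]
width: 0.0872
```

```bash
cat >> h.py <<'E'
def shot(n,name):
    c=get_calibration(n); im=camera(n); cv2.imwrite(f"pics/{name}.png",im[:,:,::-1]); return im,c
def tool():
    s=read_state(); R=Rn.from_quat(s["eef_rot"]).as_matrix(); return s,R,np.arctan2(R[1,0],R[0,0])
def go(x,y,z,psi=None):
    "total turn, then total shift in tool axes after the turn"
    s,R,p=tool(); psi=p if psi is None else psi; d=np.array([x,y,z])-s["ee_pos"]
    print("at",s["ee_pos"].round(4),"psi",round(p,3),"w",round(s["width"],4),"| rz",round(p-psi,3),"shift",np.round([np.cos(psi)*d[0]+np.sin(psi)*d[1],np.sin(psi)*d[0]-np.cos(psi)*d[1],-d[2]],4))
E
python3 - <<'E'
from h import *
im,c=shot("wrist","w1")
for col in("red","blue"):
    for b in blobs(im,col,c,.044): print(col,*b)
go(.5541,.1589,.05)
E
```

```text
red 647 [213.  138.6] [0.4558 0.0992]
red 303 [206.2 253.9] [ 0.4652 -0.048 ]
red 251 [282.5 318.7] [ 0.5794 -0.123 ]
blue 770 [205.4  70.2] [0.439  0.1691]
blue 215 [328.1 256.3] [ 0.6183 -0.0154]
blue 196 [357.5 256.5] [ 0.6553 -0.0069]
blue 108 [240.  337.9] [ 0.5271 -0.1687]
at [0.5899 0.0797 0.2415] psi 0.23 w 0.0869 | rz 0.0 shift [-0.0168 -0.0853  0.1915]
```

View pics/w1.png

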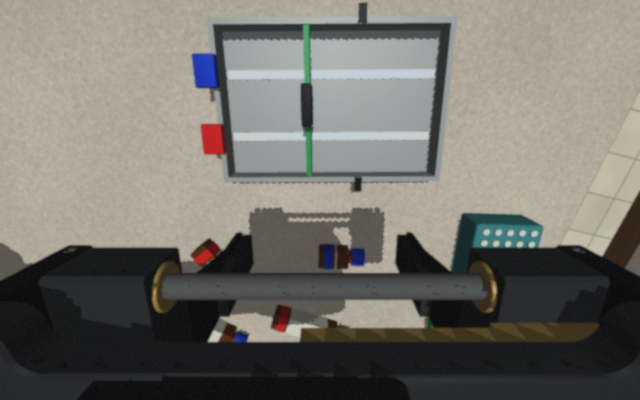

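The wrist view shows the tray square to the image: tabs at (205,70) and (213,139), stripes at rows 74 and 136, grip at (307,105), marks at (362,13) and (357,184).

```bash
python3 - <<'E'
from h import *
im=cv2.imread("pics/w1.png")[:,:,::-1];c=get_calibration("wrist")
v=im.min(2).astype(float)
for y0 in(62,124):
    P=[]
    for x in list(range(240,295,5))+list(range(320,430,5)):
        s=v[y0:y0+24,x]; ys=np.where(s>.5*(s.max()+np.median(s)))[0]; P.append(ray(c,x,ys.mean()+y0,.006)[:2])
    P=np.array(P);k=np.polyfit(P[:,0],P[:,1],1);print("stripe yaw",np.arctan(k[0]),"mean",P.mean(0))
g=im.max(2)
for n,(x0,x1,y0,y1),z in(("markT",(355,370,0,26),.036),("markB",(350,364,176,195),.030),("grip",(296,318,80,132),.058)):
    ys,xs=np.where(g[y0:y1,x0:x1]<45);print(n,len(xs),xs.mean()+x0,ys.mean()+y0,ray(c,xs.mean()+x0,ys.mean()+y0,z).round(4))
m=mask(im,"green",90);m[185:]=0
ys,xs=np.where(m>0);print("panel",ray(c,xs[ys<75].mean(),ys[ys<75].mean(),.033),ray(c,xs[ys>135].mean(),ys[ys>135].mean(),.033))
E
```

```text
stripe yaw 0.23437604294881167 mean [0.5775714  0.20087831]
stripe yaw 0.23405136151744413 mean [0.5949556  0.13067277]
markT 0 nan nan [nan nan nan]
markB 55 357.27272727272725 184.05454545454546 [0.6326 0.081  0.03  ]
grip 174 306.91954022988506 114.2816091954023 [0.5556 0.1488 0.058 ]
panel [0.53907142 0.21536521 0.033     ] [0.56638418 0.10195255 0.033     ]<stdin>:11: RuntimeWarning: Mean of empty slice.
  ret = ret.dtype.type(ret / rcount)
```

Request:
{"method": "step_arm", "body": {"commands": [[-0.009,-0.0426,0.02,0,0,-0.004],[-0.009,-0.0426,0.02,0,0,0],[0,0,0.038,0,0,0],[0,0,0.038,0,0,0],[0,0,0.038,0,0,0],[0,0,0.037,0,0,0],[0,0,0,0,0,0],[0,0,0,0,0,0]]}}

```text
time: 1.6
ee_pos: [0.5532, 0.1579, 0.051]
eef_rot: [0.993, 0.116, -0.0, 0.0]
ft_force: [0.7, 0.7, 0.8]
width: 0.0869
```

Request:
{"method": "step_arm", "body": {"commands": [[0,0,0,0,0,0],[0,0,0,0,0,0],[0,0,0,0,0,0],[0,0,0,0,0,0],[0,0,0,0,0,0],[0,0,0,0,0,0],[0,0,0,0,0,0]], "gripper": 0, "grip_force": 15}}

```text
time: 2.3
ee_pos: [0.5527, 0.1589, 0.0506]
eef_rot: [0.993, 0.117, 0.0, 0.0]
ft_force: [0.8, -0.1, -0.8]
width: 0.0389
```

Request:
{"method": "step_arm", "body": {"commands": [[0,0,0,0,0,0],[0,0,0,0,0,0],[0,0,0,0,0,0],[0,0,0,0,0,0],[0,0,0,0,0,0],[0,0,0,0,0,0],[0,0,0,0,0,0]]}}

```text
time: 3.0
ee_pos: [0.5526, 0.1588, 0.0505]
eef_rot: [0.993, 0.117, -0.0, 0.0]
ft_force: [-1.8, 0.7, 0.9]
width: 0.0122
```

Request:
{"method": "step_arm", "body": {"commands": [[0.01,0,0,0,0,0],[0.01,0,0,0,0,0],[0.01,0,0,0,0,0],[0.01,0,0,0,0,0],[0.01,0,0,0,0,0],[0.01,0,0,0,0,0],[0,0,0,0,0,0],[0,0,0,0,0,0]]}}

```text
time: 3.8
ee_pos: [0.6119, 0.1733, 0.0506]
eef_rot: [0.993, 0.117, 0.001, -0.0]
ft_force: [2.1, 2.4, -1.7]
width: 0.0114
```

Request:
{"method": "step_arm", "body": {"commands": [[0,0,0,0,0,0],[0,0,0,0,0,0],[0,0,0,0,0,0],[0,0,0,0,0,0],[0,0,0,0,0,0],[0,0,-0.04,0,0,0],[0,0,-0.05,0,0,0],[0,0,-0.05,0,0,0],[0,0,-0.05,0,0,0],[0,0,0,0,0,0]], "gripper": 0.58}}

```text
time: 4.8
ee_pos: [0.6138, 0.1738, 0.249]
eef_rot: [0.993, 0.117, 0.006, -0.001]
ft_force: [0.9, 0.9, -0.4]
width: 0.0507
```

```bash
python3 - <<'E'
from h import *
s=read_state();print(s["width"],s["time"])
go(.56,-.29,.26,0)
E
```

```text
0.05071600002290067 4.8
at [0.6138 0.1738 0.249 ] psi 0.234 w 0.0507 | rz 0.234 shift [-0.0538  0.4638 -0.011 ]
```

Request:
{"method": "step_arm", "body": {"commands": [[0,0,0,0,0,0.117],[0,0,0,0,0,0.117],[-0.0054,0.047,0,0,0,0],[-0.0054,0.047,0,0,0,0],[-0.0054,0.047,0,0,0,0],[-0.0054,0.047,0,0,0,0],[-0.0054,0.047,0,0,0,0],[-0.0054,0.047,0,0,0,0],[-0.0054,0.047,0,0,0,0],[-0.0054,0.047,0,0,0,0],[-0.0054,0.047,0,0,0,0],[-0.0054,0.041,0,0,0,0]]}}

```text
time: 6.0
ee_pos: [0.5562, -0.2939, 0.2405]
eef_rot: [1.0, -0.001, 0.0, 0.0]
ft_force: [0.3, 0.6, -0.2]
width: 0.0504
```

Request:
{"method": "step_arm", "body": {"commands": [[0,0,0,0,0,0],[0,0,0,0,0,0]]}}

```text
time: 6.2
ee_pos: [0.5566, -0.292, 0.2401]
eef_rot: [1.0, -0.001, -0.0, -0.0]
ft_force: [0.6, 0.3, -0.2]
width: 0.0505
```

```bash
python3 - <<'E'
from h import *
im,c=shot("wrist","w2")
for col in("red","blue","yellow"):
    for b in blobs(im,col,c,.017): print(col,*b)
a,ca=shot("scene","s1");print([ (b[1],ray(ca,*b[1],.036)) for b in blobs(a,"green",ca,.03,s=90)])
go(.56,-.29,.26,0)
E
```

```text
red 90 [259.7   2.6] [ 0.4884 -0.1011]
red 366 [343.8  49.3] [ 0.5801 -0.1469]
red 380 [428.6  58.3] [ 0.6765 -0.1563]
red 757 [261.1 186. ] [ 0.4767 -0.3054]
blue 267 [210.   79.6] [ 0.4256 -0.1783]
blue 312 [294.2 102.4] [ 0.5224 -0.2036]
yellow 275 [418.  161.7] [ 0.6753 -0.2745]
yellow 267 [344.5 188.1] [ 0.5839 -0.3085]
yellow 88 [222.2 274.5] [ 0.4134 -0.4341]
yellow 67 [424.9 273.9] [ 0.6996 -0.4337]
yellow 94 [221.1 302.4] [ 0.4069 -0.4801]
yellow 62 [426.4 303.2] [ 0.7065 -0.4822]
yellow 21 [420.7 303.3] [ 0.6982 -0.4822]
yellow 3090 [409.2 332.7] [ 0.6858 -0.5343]
[(array([189.7, 219.7]), array([ 0.83091441, -0.13898029,  0.036     ])), (array([349.3, 254.7]), array([0.62508658, 0.12305031, 0.036     ])), (array([394.4, 282.8]), array([0.601382  , 0.22363618, 0.036     ]))]
at [ 0.5576 -0.2897  0.2404] psi 0.002 w 0.0503 | rz 0.002 shift [ 0.0024  0.0003 -0.0196]
```

View pics/w2.png

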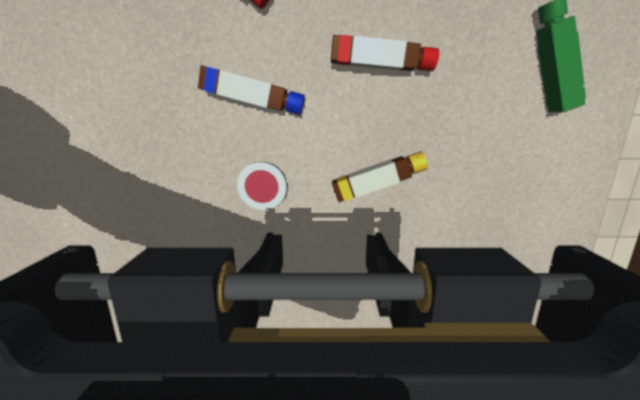

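View pics/s1.png

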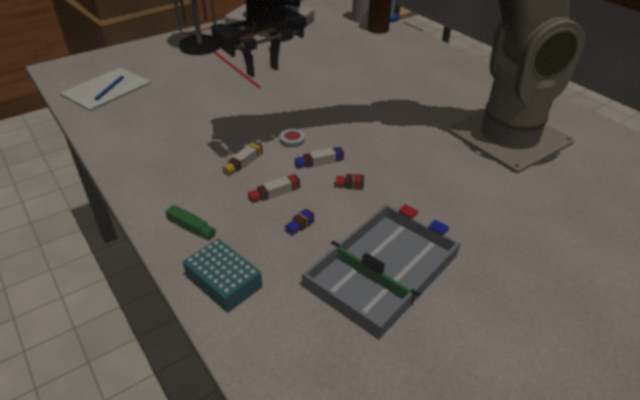

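Wrist view w2: long red (385,53), long blue (250,90), dish (261,186), yellow (381,176). Scene view s1: the divider sits at the black marks, and the panel casts to tray x ≈ 34 mm. Long red first.

Request:
{"method": "step_arm", "body": {"commands": [[0.0223,-0.0462,0,0,0,0],[0.0223,-0.0462,0,0,0,0],[0.0223,-0.0462,0,0,0,0],[0,0,0.015,0,0,-0.147],[0,0,0.015,0,0,-0.147],[0,0,0.015,0,0,-0.147],[0,0,0.015,0,0,-0.147],[0,0,0.015,0,0,-0.147],[0,0,0.015,0,0,-0.147],[0,0,0.015,0,0,-0.147],[0,0,0.015,0,0,-0.147],[0,0,0.015,0,0,-0.147]]}}

```text
time: 7.5
ee_pos: [0.6226, -0.1539, 0.1052]
eef_rot: [0.786, 0.618, 0.0, -0.0]
ft_force: [0.7, -0.8, -0.5]
width: 0.0502
```

Request:
{"method": "step_arm", "body": {"commands": [[0,0,0,0,0,-0.147],[0,0,0,0,0,0],[0,0,0,0,0,0]]}}

```text
time: 7.8
ee_pos: [0.6227, -0.1549, 0.106]
eef_rot: [0.743, 0.67, 0.0, 0.0]
ft_force: [-0.4, -0.7, -0.1]
width: 0.0504
```

```bash
python3 - <<'E'
from h import *
go(.6245,-.151,.024,1.47);print(read_state()["joint_positions"].round(2))
im,c=shot("wrist","w3")
for b in blobs(im,"red",c,.015): print(*b)
E
```

```text
at [ 0.6227 -0.1549  0.106 ] psi 1.467 w 0.0504 | rz -0.003 shift [0.0041 0.0014 0.082 ]
[ 0.33  0.48 -0.21  1.56  0.1   1.11  1.57]
1223 [397.6  18.2] [ 0.4875 -0.09  ]
3142 [90.9 34.9] [ 0.4754 -0.3072]
616 [329.2 159.4] [ 0.5814 -0.1474]
394 [329.8 265.7] [ 0.6763 -0.1563]
```

View pics/w3.png

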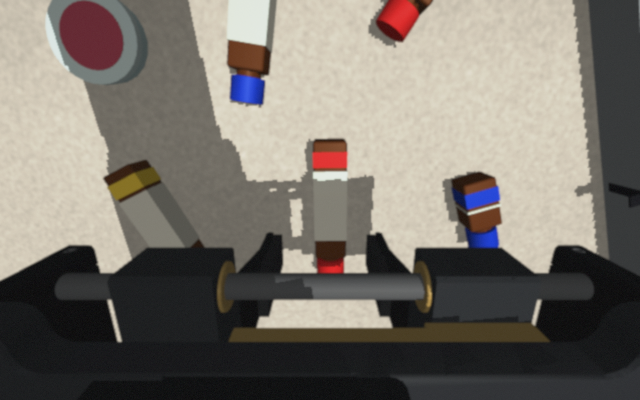

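Long red lies between the open jaws at columns 313–347 and is lined up with them. Descending to grasp.

Request:
{"method": "step_arm", "body": {"commands": [[0.003,0.002,0.027,0,0,0],[0,0,0.03,0,0,0],[0,0,0.024,0,0,0],[0,0,0,0,0,0],[0,0,0,0,0,0]]}}

```text
time: 8.35
ee_pos: [0.625, -0.153, 0.0254]
eef_rot: [0.742, 0.67, 0.0, 0.0]
ft_force: [0.2, -0.4, 0.8]
width: 0.0502
```

Request:
{"method": "step_arm", "body": {"commands": [[0,0,0,0,0,0],[0,0,0,0,0,0],[0,0,0,0,0,0],[0,0,0,0,0,0],[0,0,0,0,0,0],[0,0,0,0,0,0],[0,0,0,0,0,0]], "gripper": 0.05, "grip_force": 20}}

```text
time: 9.05
ee_pos: [0.625, -0.1532, 0.0252]
eef_rot: [0.742, 0.671, 0.0, 0.0]
ft_force: [-0.4, 1.0, 5.6]
width: 0.0259
```

```bash
python3 - <<'E'
from h import *
o=np.array([.58,.165]);y=.234
def T(a,b): return o+[np.cos(y)*a-np.sin(y)*b,np.sin(y)*a+np.cos(y)*b]
print("LR",T(-.048,-.036),"LB",T(-.048,.036),"SR",T(.08,-.036),"SB",T(.08,.036))
s,R,p=tool();e=s["ee_pos"].copy()
psi=y+np.pi/2;t=T(-.048,-.036);d=t-e[:2]
print(e,p,s["width"],s["ft_force"]);print("shift in current tool axes",np.cos(p)*d[0]+np.sin(p)*d[1],np.sin(p)*d[0]-np.cos(p)*d[1],"turn",p-psi)
E
```

```text
LR [0.54165549 0.11885134] LB [0.52496083 0.1888891 ] SR [0.66616707 0.14853075] SB [0.6494724  0.21856851]
[ 0.62499575 -0.15319677  0.02523588] 1.4699942138891893 0.0258846198484896 [-0.37833456  0.98059497  5.58624627]
shift in current tool axes 0.26228048174587654 -0.11029380789194179 turn -0.33480211290570727
```

Request:
{"method": "step_arm", "body": {"commands": [[0,0,-0.02,0,0,0],[0,0,-0.04,0,0,0],[0,0,-0.04,0,0,0],[0.037,-0.0158,0,0,0,0],[0.0375,-0.0158,0,0,0,0],[0.0375,-0.0158,0,0,0,0],[0.0375,-0.0158,0,0,0,0],[0.0375,-0.0158,0,0,0,0],[0.0375,-0.0158,0,0,0,0],[0.0375,-0.0155,0,0,0,0],[0,0,0,0,0,-0.112],[0,0,0,0,0,-0.112]]}}

```text
time: 10.25
ee_pos: [0.5405, 0.1199, 0.1244]
eef_rot: [0.659, 0.752, -0.0, -0.0]
ft_force: [-0.7, -1.7, -1.0]
width: 0.0261
```

Request:
{"method": "step_arm", "body": {"commands": [[0,0,0,0,0,-0.111],[0,0,0,0,0,0],[0,0,0,0,0,0]]}}

```text
time: 10.55
ee_pos: [0.5411, 0.1182, 0.1244]
eef_rot: [0.621, 0.784, -0.0, -0.0]
ft_force: [0.5, -0.6, -1.4]
width: 0.0258
```

```bash
python3 - <<'E'
from h import *
go(.5417,.1189,.031,1.805)
im,c=shot("wrist","w4")
E
```

```text
at [0.5411 0.1182 0.1244] psi 1.801 w 0.0258 | rz -0.004 shift [0.0005 0.0007 0.0934]
```

View pics/w4.png

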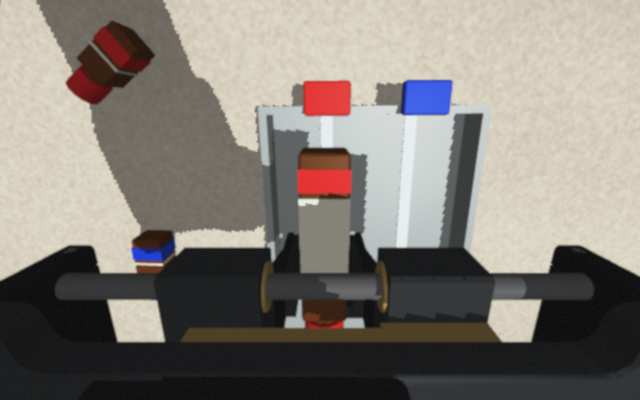

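Long red hangs level, in line with the red tab at (327,98) and its stripe. Lowering.

Request:
{"method": "step_arm", "body": {"commands": [[0,0,0.03,0,0,0],[0,0,0.03,0,0,0],[0,0,0.02,0,0,0],[0,0,0.008,0,0,0],[0,0,0.003,0,0,0],[0,0,0.002,0,0,0],[0,0,0,0,0,0],[0,0,0,0,0,0]]}}

```text
time: 11.4
ee_pos: [0.5418, 0.1186, 0.0325]
eef_rot: [0.62, 0.785, 0.001, 0.001]
ft_force: [0.1, 0.2, -0.8]
width: 0.0256
```

Request:
{"method": "step_arm", "body": {"commands": [[0,0,0.001,0,0,0],[0,0,0,0,0,0]]}}

```text
time: 11.6
ee_pos: [0.5418, 0.1185, 0.0312]
eef_rot: [0.62, 0.785, 0.0, 0.0]
ft_force: [-0.1, -0.5, 2.6]
width: 0.0257
```

Request:
{"method": "step_arm", "body": {"commands": [[0,0,0,0,0,0],[0,0,0,0,0,0],[0,0,0,0,0,0],[0,0,0,0,0,0],[0,0,-0.02,0,0,0],[0,0,-0.04,0,0,0],[0,0,-0.05,0,0,0],[0,0,0,0,0,0],[0,0,0,0,0,0]], "gripper": 0.48}}

```text
time: 12.5
ee_pos: [0.5419, 0.1186, 0.1418]
eef_rot: [0.62, 0.785, 0.001, 0.001]
ft_force: [-1.1, 0.2, -0.4]
width: 0.042
```

```bash
python3 - <<'E'
from h import *
im,c=shot("wrist","w5")
for b in blobs(im,"red",c,.025): print(*b)
s,R,p=tool();print(p,s["width"])
d=np.array([.4731,-.1907])-s["ee_pos"][:2];print("LB shift",np.cos(p)*d[0]+np.sin(p)*d[1],np.sin(p)*d[0]-np.cos(p)*d[1],"turn",p-(np.pi/2-.256))
E
```

```text
875 [131.8  53. ] [ 0.4577 -0.0613]
761 [102.3  85.2] [ 0.488  -0.0839]
1338 [326.6  96.9] [0.4538 0.0984]
508 [323.9 151. ] [0.4981 0.1066]
420 [323.9 250.1] [0.5917 0.129 ]
1.804904506361584 0.04190890835081246
LB shift -0.2848021676310809 -0.13779016769758176 turn 0.4901081795666875
```

Long red is set down: cap and band cast to a centre of (0.542, 0.117), on target. Next long blue.

Request:
{"method": "step_arm", "body": {"commands": [[-0.0407,-0.0197,0,0,0,0],[-0.0407,-0.0197,0,0,0,0],[-0.0407,-0.0197,0,0,0,0],[-0.0407,-0.0197,0,0,0,0],[-0.0407,-0.0197,0,0,0,0],[-0.0407,-0.0197,0,0,0,0],[-0.0406,-0.0196,0,0,0,0],[0,0,0.01,0,0,0.1225],[0,0,0.01,0,0,0.1225],[0,0,0.01,0,0,0.1225],[0,0,0,0,0,0.1225],[0,0,0,0,0,0]], "gripper": 0.58}}

```text
time: 13.75
ee_pos: [0.4722, -0.1902, 0.1088]
eef_rot: [0.792, 0.61, -0.001, -0.001]
ft_force: [-0.4, -0.5, -0.7]
width: 0.0509
```

Request:
{"method": "step_arm", "body": {"commands": [[0,0,0,0,0,0]]}}

```text
time: 13.85
ee_pos: [0.4728, -0.1904, 0.1097]
eef_rot: [0.79, 0.613, -0.0, -0.001]
ft_force: [0.2, -0.0, 0.6]
width: 0.0504
```

```bash
python3 - <<'E'
from h import *
im,c=shot("wrist","w6")
for b in blobs(im,"blue",c,.015): print(*b)
go(.4731,-.1907,.0245,np.pi/2-.256)
E
```

```text
533 [324.7 156.5] [ 0.4304 -0.1797]
431 [324.4 264.5] [ 0.5251 -0.2042]
69 [534.6 319.1] [ 0.6328 -0.0226]
at [ 0.473  -0.1904  0.11  ] psi 1.318 w 0.05 | rz 0.004 shift [-0.0002  0.0001  0.0855]
```

Request:
{"method": "step_arm", "body": {"commands": [[0,0.001,0.03,0,0,0],[0,0,0.03,0,0,0],[0,0,0.025,0,0,0],[0,0,0,0,0,0],[0,0,0,0,0,0]]}}

```text
time: 14.4
ee_pos: [0.4743, -0.1908, 0.0259]
eef_rot: [0.791, 0.612, -0.0, -0.0]
ft_force: [0.0, -0.4, -0.7]
width: 0.0503
```

Request:
{"method": "step_arm", "body": {"commands": [[0,0,0,0,0,0],[0,0,0,0,0,0],[0,0,0,0,0,0],[0,0,0,0,0,0],[0,0,0,0,0,0],[0,0,0,0,0,0],[0,0,0,0,0,0]], "gripper": 0.05}}

```text
time: 15.1
ee_pos: [0.4746, -0.1909, 0.0261]
eef_rot: [0.792, 0.611, 0.0, 0.0]
ft_force: [-1.1, 1.3, 6.7]
width: 0.0259
```

```bash
cat >> h.py <<'E'
def shift(x,y,psi):
    "shift in present tool axes, then turn"
    s,R,p=tool(); d=np.array([x,y])-s["ee_pos"][:2]
    print("z",s["ee_pos"][2].round(4),"w",s["width"].round(4),"shift",np.round([np.cos(p)*d[0]+np.sin(p)*d[1],np.sin(p)*d[0]-np.cos(p)*d[1]],4),"turn",round(p-psi,3))
E
python3 -c "
from h import *
shift(.525,.189,1.805)"
```

```text
Traceback (most recent call last):
  File "h.py", line 35, in shift
    print("z",s["ee_pos"][2].round(4),"w",s["width"].round(4),"shift",np.round([np.cos(p)*d[0]+np.sin(p)*d[1],np.sin(p)*d[0]-np.cos(p)*d[1]],4),"turn",round(p-psi,3))
                                          ^^^^^^^^^^^^^^^^
AttributeError: 'float' object has no attribute 'round'
```

```bash
sed -i 's/s\["width"\].round(4)/round(s["width"],4)/' h.py
python3 -c "
from h import *
shift(.525,.189,1.805)"
```

```text
z 0.0261 w 0.0259 shift [ 0.3803 -0.0473] turn -0.49
```

Request:
{"method": "step_arm", "body": {"commands": [[0,0,-0.02,0,0,0],[0,0,-0.04,0,0,0],[0,0,-0.04,0,0,0],[0.0422,-0.0053,0,0,0,0],[0.0423,-0.0053,0,0,0,0],[0.0422,-0.0053,0,0,0,0],[0.0423,-0.0053,0,0,0,0],[0.0422,-0.0053,0,0,0,0],[0.0423,-0.0052,0,0,0,0],[0.0422,-0.0052,0,0,0,0],[0.0423,-0.0052,0,0,0,0],[0.0422,-0.0052,0,0,0,0]]}}

```text
time: 16.3
ee_pos: [0.5245, 0.1905, 0.1254]
eef_rot: [0.792, 0.611, -0.0, 0.0]
ft_force: [0.6, -1.0, -0.5]
width: 0.026
```

Request:
{"method": "step_arm", "body": {"commands": [[0,0,0,0,0,-0.1225],[0,0,0,0,0,-0.1225],[0,0,0,0,0,-0.1225],[0,0,0,0,0,-0.1225],[0,0,0,0,0,0],[0,0,0,0,0,0]]}}

```text
time: 16.9
ee_pos: [0.5246, 0.1888, 0.1254]
eef_rot: [0.621, 0.784, -0.0, -0.0]
ft_force: [0.1, 0.2, -1.6]
width: 0.0259
```

```bash
python3 -c "
from h import *
go(.525,.189,.032,1.805)"
```

```text
at [0.5246 0.1888 0.1254] psi 1.801 w 0.0259 | rz -0.004 shift [0.0001 0.0005 0.0934]
```

Request:
{"method": "step_arm", "body": {"commands": [[0,0,0.03,0,0,-0.004],[0,0,0.03,0,0,0],[0,0,0.02,0,0,0],[0,0,0.008,0,0,0],[0,0,0.003,0,0,0],[0,0,0.002,0,0,0],[0,0,0.001,0,0,0],[0,0,0,0,0,0],[0,0,0,0,0,0]]}}

```text
time: 17.8
ee_pos: [0.525, 0.1891, 0.0322]
eef_rot: [0.618, 0.786, 0.0, 0.0]
ft_force: [-1.2, -0.7, -0.8]
width: 0.026
```

Request:
{"method": "step_arm", "body": {"commands": [[0,0,0,0,0,0],[0,0,0,0,0,0],[0,0,0,0,0,0],[0,0,0,0,0,0],[0,0,-0.02,0,0,0],[0,0,-0.04,0,0,0],[0,0,-0.05,0,0,0],[0,0,0,0,0,0],[0,0,0,0,0,0]], "gripper": 0.48}}

```text
time: 18.7
ee_pos: [0.5254, 0.1892, 0.1428]
eef_rot: [0.618, 0.786, 0.001, 0.001]
ft_force: [0.1, -0.5, -0.1]
width: 0.0416
```

```bash
python3 - <<'E'
from h import *
im,c=shot("wrist","w7")
for b in blobs(im,"blue",c,.025): print(*b)
shift(.4665,-.0753,np.pi/2-.653)
E
```

```text
1324 [326.  96.] [0.4368 0.1682]
446 [323.6 148.9] [0.48   0.1765]
498 [ 91.2 240. ] [ 0.6183 -0.0218]
402 [323.8 248.4] [0.5739 0.1995]
108 [106.3 268.9] [ 0.6472 -0.0067]
z 0.1414 w 0.0419 shift [-0.2429 -0.1188] turn 0.891
```

Request:
{"method": "step_arm", "body": {"commands": [[-0.0405,-0.0198,0,0,0,0],[-0.0405,-0.0198,0,0,0,0],[-0.0405,-0.0198,0,0,0,0],[-0.0405,-0.0198,0,0,0,0],[-0.0405,-0.0198,0,0,0,0],[-0.0405,-0.0198,0,0,0,0],[0,0,0.006,0,0,0.1485],[0,0,0.006,0,0,0.1485],[0,0,0.006,0,0,0.1485],[0,0,0.006,0,0,0.1485],[0,0,0.006,0,0,0.1485],[0,0,0,0,0,0.1485]], "gripper": 0.58}}

```text
time: 19.95
ee_pos: [0.465, -0.0751, 0.1092]
eef_rot: [0.898, 0.44, -0.002, -0.001]
ft_force: [0.2, 0.0, 0.9]
width: 0.0506
```

Request:
{"method": "step_arm", "body": {"commands": [[0,0,0,0,0,0],[0,0,0,0,0,0]]}}

```text
time: 20.15
ee_pos: [0.4661, -0.0751, 0.1107]
eef_rot: [0.895, 0.445, -0.001, -0.0]
ft_force: [0.6, 1.3, -0.2]
width: 0.0502
```

```bash
python3 - <<'E'
from h import *
im,c=shot("wrist","w8")
for b in blobs(im,"red",c,.016): print(*b)
go(.4665,-.0753,.0245,np.pi/2-.653)
E
```

```text
2306 [526.4  54.3] [0.461  0.1148]
999 [546.7 105.6] [0.5034 0.1113]
791 [621.5 186.3] [0.6006 0.1336]
555 [326.8 194.5] [ 0.4581 -0.0666]
558 [325.4 237.5] [ 0.4887 -0.0912]
at [ 0.4662 -0.0751  0.111 ] psi 0.922 w 0.0506 | rz 0.004 shift [0.     0.0003 0.0865]
```

View pics/w8.png

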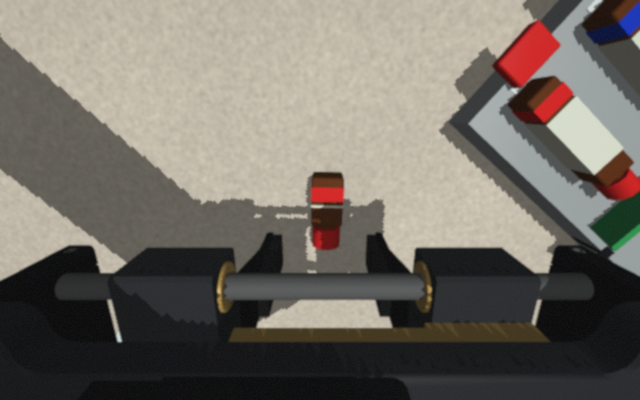

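Short red is centred between the jaws at (326,210), with long red seen lying on its stripe. Grasping.

Request:
{"method": "step_arm", "body": {"commands": [[0,0.002,0.03,0,0,0],[0,0,0.03,0,0,0],[0,0,0.026,0,0,0],[0,0,0,0,0,0],[0,0,0,0,0,0]]}}

```text
time: 20.7
ee_pos: [0.4681, -0.0763, 0.0259]
eef_rot: [0.896, 0.444, -0.0, -0.0]
ft_force: [-0.1, 0.1, -0.3]
width: 0.0504
```

Request:
{"method": "step_arm", "body": {"commands": [[0,0,0,0,0,0],[0,0,0,0,0,0],[0,0,0,0,0,0],[0,0,0,0,0,0],[0,0,0,0,0,0],[0,0,0,0,0,0],[0,0,0,0,0,0]], "gripper": 0.05}}

```text
time: 21.4
ee_pos: [0.4686, -0.0764, 0.0261]
eef_rot: [0.896, 0.443, 0.0, 0.0]
ft_force: [-1.6, -0.1, 6.7]
width: 0.0257
```

```bash
python3 -c "
from h import *
shift(.6662,.1485,1.805)"
```

```text
z 0.0261 w 0.0257 shift [0.2987 0.0204] turn -0.887
```

Request:
{"method": "step_arm", "body": {"commands": [[0,0,-0.02,0,0,0],[0,0,-0.04,0,0,0],[0,0,-0.04,0,0,0],[0.0426,0.0029,0,0,0,0],[0.0427,0.0029,0,0,0,0],[0.0427,0.0029,0,0,0,0],[0.0427,0.0029,0,0,0,0],[0.0427,0.0029,0,0,0,0],[0.0427,0.0029,0,0,0,0],[0.0426,0.003,0,0,0,0]]}}

```text
time: 22.4
ee_pos: [0.6666, 0.1497, 0.1252]
eef_rot: [0.897, 0.443, -0.0, 0.0]
ft_force: [1.1, -1.5, -0.7]
width: 0.0256
```

Request:
{"method": "step_arm", "body": {"commands": [[0,0,0,0,0,-0.148],[0,0,0,0,0,-0.148],[0,0,0,0,0,-0.148],[0,0,0,0,0,-0.148],[0,0,0,0,0,-0.148],[0,0,0,0,0,-0.147],[0,0,0,0,0,0],[0,0,0,0,0,0],[0,0,0,0,0,0]]}}

```text
time: 23.3
ee_pos: [0.6657, 0.1484, 0.1255]
eef_rot: [0.621, 0.784, -0.0, -0.0]
ft_force: [0.2, 0.6, -0.9]
width: 0.0261
```

```bash
python3 -c "
from h import *
go(.6662,.1485,.032,1.805)"
```

```text
at [0.6657 0.1484 0.1255] psi 1.802 w 0.0261 | rz -0.003 shift [-0.      0.0005  0.0935]
```

Request:
{"method": "step_arm", "body": {"commands": [[0,0,0.03,0,0,-0.003],[0,0,0.03,0,0,0],[0,0,0.02,0,0,0],[0,0,0.008,0,0,0],[0,0,0.003,0,0,0],[0,0,0.002,0,0,0],[0,0,0.001,0,0,0],[0,0,0,0,0,0],[0,0,0,0,0,0]]}}

```text
time: 24.2
ee_pos: [0.6661, 0.1486, 0.0323]
eef_rot: [0.619, 0.786, 0.0, 0.0]
ft_force: [-0.4, 0.5, -0.2]
width: 0.0261
```

Request:
{"method": "step_arm", "body": {"commands": [[0,0,0,0,0,0],[0,0,0,0,0,0],[0,0,0,0,0,0],[0,0,0,0,0,0],[0,0,-0.02,0,0,0],[0,0,-0.04,0,0,0],[0,0,-0.05,0,0,0],[0,0,0,0,0,0],[0,0,0,0,0,0]], "gripper": 0.48}}

```text
time: 25.1
ee_pos: [0.6665, 0.1487, 0.1431]
eef_rot: [0.619, 0.786, 0.001, 0.001]
ft_force: [0.0, -0.3, -0.2]
width: 0.0418
```

```bash
python3 - <<'E'
from h import *
im,c=shot("wrist","w9")
for b in blobs(im,"red",c,.025): print(*b)
shift(.6376,-.0278,np.pi/2+.264)
E
```

```text
586 [323.4 112. ] [0.5909 0.1286]
452 [324.1 182.2] [0.6504 0.1436]
444 [323.5 221.7] [0.688  0.1521]
z 0.1413 w 0.0421 shift [-0.1646 -0.0687] turn -0.027
```

Request:
{"method": "step_arm", "body": {"commands": [[-0.0411,-0.0172,0,0,0,0],[-0.0411,-0.0172,0,0,0,0],[-0.0412,-0.0172,0,0,0,0],[-0.0412,-0.0171,0,0,0,0],[0,0,0.03,0,0,-0.027],[0,0,0,0,0,0],[0,0,0,0,0,0],[0,0,0,0,0,0]], "gripper": 0.58}}

```text
time: 25.95
ee_pos: [0.638, -0.0258, 0.1122]
eef_rot: [0.607, 0.795, 0.001, -0.0]
ft_force: [0.2, 0.3, 1.0]
width: 0.0511
```

```bash
python3 - <<'E'
from h import *
im,c=shot("wrist","w10")
for b in blobs(im,"blue",c,.016): print(*b)
go(.6376,-.0278,.0245,np.pi/2+.264)
E
```

```text
495 [624.8  81.6] [0.4812 0.1668]
462 [325.5 192.3] [ 0.6248 -0.0292]
818 [603.4 206.5] [0.5744 0.204 ]
484 [322.  235.5] [ 0.6638 -0.0218]
at [ 0.6382 -0.0259  0.1124] psi 1.837 w 0.0506 | rz 0.002 shift [-0.0017 -0.0011  0.0879]
```

Request:
{"method": "step_arm", "body": {"commands": [[-0.0014,0.0015,0.03,0,0,0.065],[0,0,0.03,0,0,0],[0,0,0.027,0,0,0],[0,0,0,0,0,0],[0,0,0,0,0,0]]}}

```text
time: 26.5
ee_pos: [0.64, -0.0278, 0.0257]
eef_rot: [0.633, 0.774, 0.0, 0.0]
ft_force: [-0.1, 0.4, -0.1]
width: 0.0506
```

Request:
{"method": "step_arm", "body": {"commands": [[0,0,0,0,0,0],[0,0,0,0,0,0],[0,0,0,0,0,0],[0,0,0,0,0,0],[0,0,0,0,0,0],[0,0,0,0,0,0],[0,0,0,0,0,0]], "gripper": 0.05}}

```text
time: 27.2
ee_pos: [0.6399, -0.0285, 0.0253]
eef_rot: [0.633, 0.774, 0.0, 0.0]
ft_force: [-1.8, 0.8, 6.5]
width: 0.0259
```

```bash
python3 -c "
from h import *
shift(.6495,.2186,1.805)"
```

```text
z 0.0253 w 0.0259 shift [0.2403 0.0584] turn -0.035
```

Request:
{"method": "step_arm", "body": {"commands": [[0,0,-0.02,0,0,0],[0,0,-0.04,0,0,0],[0,0,-0.04,0,0,0],[0.04,0.0097,0,0,0,0],[0.04,0.0097,0,0,0,0],[0.04,0.0097,0,0,0,0],[0.04,0.0097,0,0,0,0],[0.04,0.0097,0,0,0,0],[0.0403,0.0099,0,0,0,0],[0,0,0,0,0,-0.035],[0,0,0,0,0,0],[0,0,0,0,0,0]]}}

```text
time: 28.4
ee_pos: [0.6495, 0.2171, 0.1242]
eef_rot: [0.621, 0.784, -0.0, 0.0]
ft_force: [-0.5, -0.3, -0.1]
width: 0.026
```

```bash
python3 -c "
from h import *
go(.6495,.2186,.0315,1.805)
im,c=shot('wrist','w11')"
```

```text
at [0.6495 0.2171 0.1242] psi 1.803 w 0.026 | rz -0.002 shift [0.0015 0.0004 0.0927]
```

View pics/w11.png

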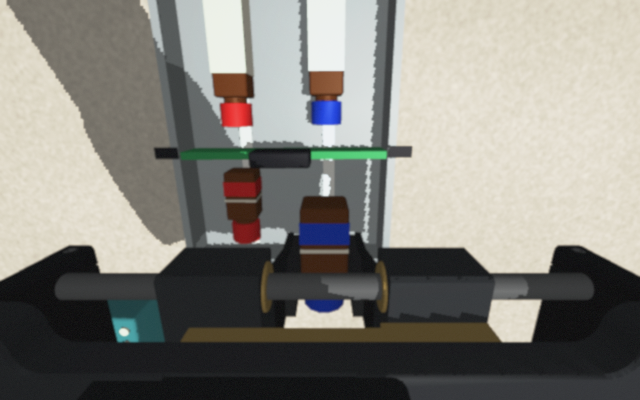

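Picture w11: the divider (275,153) is on both marks, both long bottles are on their stripes, short red (243,205) is in its lane, and short blue is held over the blue lane. Lowering.

Request:
{"method": "step_arm", "body": {"commands": [[0.0015,0,0.03,0,0,0],[0,0,0.03,0,0,0],[0,0,0.02,0,0,0],[0,0,0.008,0,0,0],[0,0,0.003,0,0,0],[0,0,0.002,0,0,0],[0,0,0,0,0,0],[0,0,0,0,0,0]]}}

```text
time: 29.25
ee_pos: [0.6494, 0.2201, 0.0327]
eef_rot: [0.62, 0.785, 0.001, 0.0]
ft_force: [-0.5, 0.0, -0.9]
width: 0.026
```

Request:
{"method": "step_arm", "body": {"commands": [[0,0,0,0,0,0],[0,0,0,0,0,0],[0,0,0,0,0,0],[0,0,0,0,0,0],[0,0,-0.02,0,0,0],[0,0,-0.04,0,0,0],[0,0,-0.05,0,0,0],[0,0,-0.04,0,0,0],[0.045,-0.045,0,0,0,0],[0,-0.045,0,0,0,0],[0,0,0,0,0,0]], "gripper": 0.48}}

```text
time: 30.35
ee_pos: [0.5561, 0.2362, 0.1803]
eef_rot: [0.618, 0.786, -0.003, -0.001]
ft_force: [1.4, -0.1, -0.2]
width: 0.0415
```

Request:
{"method": "step_arm", "body": {"commands": [[0,0.04,0,0,0,0],[0,0.04,0,0,0,0],[-0.04,0.04,0,0,0,0],[-0.04,0.04,0,0,0,0],[-0.04,0.03,0,0,0,0],[0,0,0,0,0,0],[0,0,0,0,0,0],[0,0,0,0,0,0]]}}

```text
time: 31.15
ee_pos: [0.7633, 0.1712, 0.1816]
eef_rot: [0.619, 0.785, 0.0, -0.0]
ft_force: [-0.5, 0.6, -0.1]
width: 0.0416
```

```bash
python3 - <<'E'
from h import *
o=np.array([.58,.165]);y=.234;R=np.array([[np.cos(y),-np.sin(y)],[np.sin(y),np.cos(y)]])
im,c=shot("wrist","w12")
for col in("red","blue","green"):
    for b in blobs(im,col,c,.025,s=110): print(col,b[0],b[1],"tray",((b[2]-o)@R).round(4))
print(tool()[0]["ee_pos"],tool()[0]["time"])
E
```

```text
red 291 [323.8   5. ] tray [ 0.0105 -0.038 ]
red 487 [324.1  67. ] tray [ 0.0609 -0.0378]
red 455 [324.1 112.6] tray [ 0.1018 -0.0376]
red 12 [400.5 103. ] tray [0.0929 0.0364]
blue 247 [404.1   4.2] tray [0.0097 0.0332]
blue 483 [402.4  67.9] tray [0.0616 0.0358]
blue 456 [398.1 113.9] tray [0.103  0.0348]
green 1775 [367.   34.1] tray [0.0333 0.0013]
green 1792 [ 36.1 171.8] tray [ 0.1611 -0.3357]
[0.76317793 0.1715126  0.18192061] 31.2
```

View pics/w12.png

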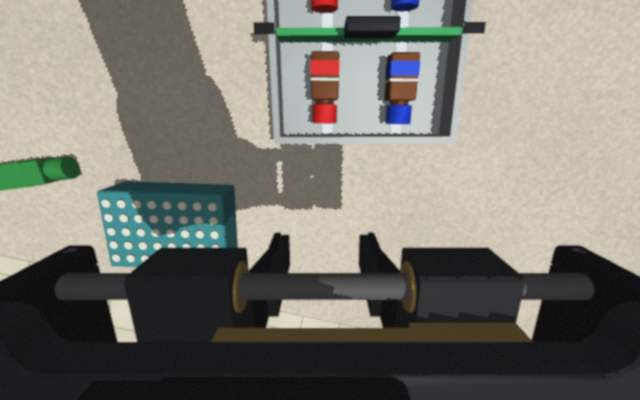

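Both short bottles are flat on their stripes at tray x ≈ 80 mm, and the divider is on the marks at tray x ≈ 33 mm. One last check of the yellow bottle and dish, then hand in.

```bash
python3 - <<'E'
from h import *
im,c=shot("side","e")
for col in("yellow","red"):
    for b in blobs(im,col,c,.013):
        if b[1][1]>270: print(col,*b)
close_job()
E
```

```text
yellow 101 [363.1 280.6] [ 0.6756 -0.2731]
yellow 125 [322.4 295.2] [ 0.5848 -0.306 ]
red 227 [269.8 296.3] [ 0.4747 -0.3002]
the job is handed in; nothing more can be done
```

The tray is packed and handed in at about 31 s of robot time; no verdict was reported. I slid the divider to the black marks before touching any bottle. Then I laid long red, long blue, short red and short blue in their own lanes, gripping each until it was on or within about 1–2 mm of the floor.

**Divider:** it measured at tray x ≈ 33 mm, against 32 mm at the marks.

**Bottles:** all lay within about 2 mm of their stripes. The long ones are at tray x ≈ -48 mm and the short ones at about +80 mm. The largest tilt I measured was about 0.03 rad.

**Left alone:** the yellow-capped bottle and the dish measured within 1 mm of where they started.

**One disagreement:** the first estimate of short blue's angle was about 0.08 rad off from the close view. I corrected it before grasping. No other check failed.

I viewed 13 pictures, within the budget of 14.

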